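Ease the ice scraper out from under the chopping board

TASK

The chopping board on the cart has dried, so take out the blue ice scraper that props up its front edge: pull the scraper straight back by its handle in small tugs with short pauses, so that the board comes down on it bit by bit rather than dropping. Do not lift or push the board with the hand, and leave the loose green scraper where it is. Finish with the board flat and the blue scraper let go, lying flat on the cart just in front of the board, a centimetre or more clear of its edge.

Things in the scene. Friction and masses are not known exactly. Their poses are not given: they have to be found in the camera images.
- scraper: Blue ice scraper, 200 mm, 90 g, flat on the cart. Origin: middle of the blade's front edge, on the cart top; +x from handle to blade (pull along -x), z up. Blade: wedge 80 wide, 5 thick at the origin, top rising 18 degrees to 28 mm at x -70. Handle: bar 26 wide (y), 28 high, x -70 to -200; grip across y near x -135. 45 to 57 mm of blade is under the board; about 3 to 12 N drags it out
- board_rail: Fixed mount of the chopping board. Origin: on the cart top below the middle of the board's front edge (robot's side); +x towards the hinge, z up. Board: brown wood, thin dark stripes, 220 x 300 x 24 mm, 1.2 kg, from x 0 to 220 mm, y -150 to 150; flat, its underside is 4 and its top 28 mm above the cart top. Dark wood hinge rail 28 x 300 x 30 mm behind it, hinge line at x 222
- board: The swinging chopping board itself. Origin: middle of its front edge, on its underside; +x towards the hinge, z its upward normal. Origin height: 4 mm above the cart top when flat, 18 to 27 mm while propped by the scraper. Free hinge: the board sinks under its own weight as the wedge goes
- spare: Green plastic ice scraper of the same shape and frame as the blue one, lying loose on the cart to one side in front of the board, not to be disturbed
Things that resemble listed ones, but are neither listed nor needed, are in the scene too. There is more than one size of the scraper; the job needs the middle-sized.

How it is judged:
On the way:
1. the blue scraper has been drawn back at least 8 mm but its blade is still under the board, which rests on it part-way down, for 0.3 s (distance of scraper from where it was at the start of the episode above 0.008 m and x of scraper in the frame of board_rail above 0.003 m and contact force between scraper and board_rail above 0.5 N), for 0.3 s.
At the end, for the whole second after the job is handed in: Board flat (front edge's underside under 9 mm up); blue blade edge at least 10 mm in front of the board's front edge and within 220 mm of that edge's middle; blue scraper flat on the cart (within 10 degrees, 10 mm) and at rest; green scraper within 30 mm of its start (height (world z) of board below 0.009 m and x of scraper in the frame of board_rail below -0.01 m and height (world z) of scraper below 0.01 m and angle between scraper's own z axis and vertical below 0.17 rad and linear speed of scraper below 0.02 m/s and horizontal distance between scraper and board_rail below 0.22 m and distance of spare from where it was at the start of the episode below 0.03 m); the robot touches nothing.
It fails at once if the board is lifted clearly above where it started (front edge's underside over 35 mm up) (height (world z) of board above 0.035 m).
It fails at once if the board drops (turning faster than 1.3 rad/s) (angular speed of board above 1.3 rad/s).
It fails at once if the hand or arm bears on the board or its rail with more than 4 N (contact force between any of the fingers, the arm and board_rail above 4 N).
It fails at once if the green scraper is moved more than 30 mm (distance of spare from where it was at the start of the episode above 0.03 m).
It also fails if it takes over 38 s, if anything falls off the work surface, if the arm or the gripper's body presses on something with over 40 N, if the wrist force passes 120 N, or if a joint passes its speed limit or range.

ROBOT

A 6-joint arm with a two-finger parallel gripper is mounted at the origin on the work surface. World frame = base frame: x ahead of the robot, y to its left, z up, the work surface at z = 0. Lengths are in m, angles in rad, forces in N, time in s.
With the tool pointing down it reaches from about 0.375 to 0.9 m from the base axis. Payload 3.1 kg.
Tool frame: the origin (TCP) lies between the finger pads; the fingertips stand 8 mm ahead of it and the grasp point (between the pads) lies 11 mm behind it; z points along the fingers, y is the line along which they close (so a half turn about z gives the same grasp; the last joint's range is limited). The gripper opens to 85 mm and grips with 20 to 120 N. Pads are 22 mm wide; open, the fingers measure 114 mm over their backs; the gripper's body (76 mm by 85 mm) begins 54 mm behind the grasp point. The pads swing forward as they close: fully open they stand 13 mm farther back than shut.
Start: joints at [0.931, 0.527, 1.433, -0, 1.181, -0.178], TCP at [0.278, 0.56, 0.239] pointing down, gripper open.
Joint ranges: [-3.08, 3.08], [-0.75, 2.2], [0.22, 2.44], [-1.43, 4.57], [0, 2.65], [-2.85, 2.85]. Speed limits (rad/s): [2.79, 2.79, 3.14, 3.14, 3.14, 3.14].

INTERFACE

Orientations are given as a unit quaternion [x, y, z, w].
In Python, from station import readout, cams, sign_off gives the robot as it stands.
- The arm moves only by the tool send_rows, never from a script. Its argument "commands" is text: rows parted by semicolons, each of 5 numbers parted by spaces: the finger opening in mm, from 0 to 85.4, then the shift along the tool's x, y, z each as a share of 0.02 m, from -1 to 1, then the turn about the tool's z as a share of 4 degrees, from -1 to 1. In form: grip dx dy dz spin; .... A call has 1 to 20 rows; each row shifts and turns the commanded pose from where the row before left it, along the tool's axes as they then stand; what a row does not reach is not made up. A row lasts 1/12 s, in which the tool goes at most 41.7 mm and 7.16 degrees, less where a joint would pass 70% of its speed; a pose out of reach is approached as far as the arm can. A call with a number of a shift or a turn outside -1 to 1 is refused whole. A call with a gripper value outside its range is refused whole. The fingers move at their own pace and stop on an object; "grip_force" is the grip in N (left out, the last holds). Time passes only in rows, so rows that do not move let the fingers close. It gives the time, the measured TCP pose, the force, the opening and the grip force at its end, in the units of the state.
- readout.sense(): the state, without advancing time (a new reading comes with each control period).
- cams.snapshot(name): name is "scene" or "top" or "wrist"; returns a dict with "pixels" (384x512x3 uint8, red, green, blue), "intrinsics" (3x3 intrinsics, pixels), "dist" ([k1, k2, p1, p2, k3] as OpenCV has them; the pictures are not rectified), "eye" and "rotation" of the camera in the world. Camera axes: x right, y down, z forward; pixel columns grow to the right and rows downward; lengths in m; the calibration is good to about 2 mm. A picture is of the moment at which its call begins. There is no depth.
- sign_off(): hands the job in; it is judged then, once.
The state is a dict: "t": time; "q": joint angles; "qd": joint speeds; "tau": joint torques, N m; "tcp_pos": TCP position; "tool_rot": TCP orientation; "force": force on the tool from outside, world axes, zero at the start; "ft_torque": the same for the moment, N m; "finger_gap": opening from 0.0 (shut) to 1.0 (fully open); "gripper_force": force on a finger pad.
Only numpy, scipy, OpenCV 4.12 (cv2) and the standard library are available. Lean on these libraries where they do the work, as an engineer would, in place of code of your own. Each camera call takes 0.05 s, during which the arm holds its last target. There are 200 camera calls.

## Working session

There is one attempt and no reset: what is moved stays moved. The work goes in short steps, Python scripts to look and compute and a tool call to move; the robot and the scene stay as the last step left them, time stands still between calls to the robot, and variables do not carry over. Pictures are saved under pics/ and viewed, at most 10 in all, crops included, and the job is handed in when it is done.

Besides the shell and the picture viewer there is one more tool, called after "Emit:" as name(argument=value, ...) on one line, values as JSON. send_rows: Moves the arm, as the interface text tells. Its arguments: {"type":"object","properties":{"commands":{"type":"string"},"grip_force":{"type":"number"}},"required":["commands"]}

```bash
mkdir -p pics; cat > h.py <<'E'
import numpy as np, cv2
from station import readout, cams, sign_off
def snap(n,f=None):
    s=cams.snapshot(n)
    if f: cv2.imwrite('pics/'+f,s['pixels'][:,:,::-1])
    return s
def ray(s,uv,z):
    K=np.array(s['intrinsics'],float);d=np.array(s['dist'],float)
    p=cv2.undistortPoints(np.array(uv,float).reshape(-1,1,2),K,d).reshape(-1,2)
    D=np.c_[p,np.ones(len(p))]@np.array(s['rotation']).T
    e=np.array(s['eye']); return e+D*((z-e[2])/D[:,2])[:,None]
E
python3 - <<'E'
from h import *
a=snap('top','top0.png');b=snap('scene','scene0.png')
import pickle;pickle.dump((a,b),open('s0.pkl','wb'))
print(a['eye'],a['rotation'],b['eye']);s=readout.sense();print(s['t'],s['tcp_pos'],s['tool_rot'],s['force'])
E
```

```text
[ 0.31269989 -0.05071093  1.07200018] [-0.65349669  0.74959563 -0.07767389  0.07081838] [1.14222372 0.07618391 0.70816016]
0.1 [0.27747781 0.55931556 0.23841358] [ 2.28351733e-01  9.73578185e-01 -9.12627791e-04 -4.13012505e-04] [ 0.00786024  0.55872393 -0.92867655]
```

View pics/top0.png

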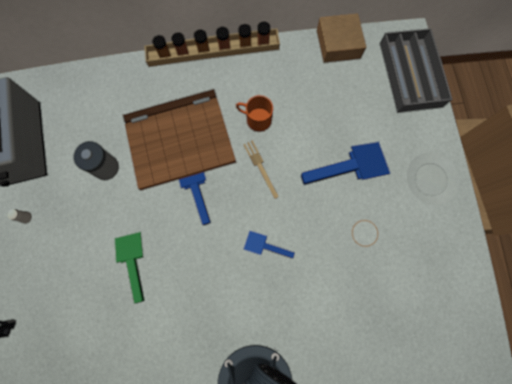

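View pics/scene0.png

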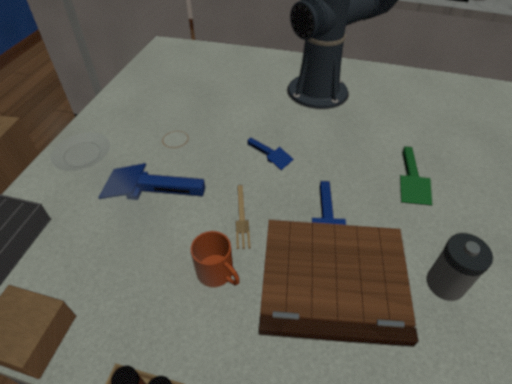

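The top view has three blue scrapers: A at (197,198) with its blade under the board, B, large, at (350,165), and C, small, at (268,244). The green spare is at (130,265). A fits because it is middle-sized and props up the board. Next I'll measure A and confirm it in a crop.

```bash
python3 - <<'E'
from h import *
import pickle
a,b=pickle.load(open('s0.pkl','rb'))
def blue(s,box):
    h=cv2.cvtColor(s['pixels'],cv2.COLOR_RGB2HSV)
    m=cv2.inRange(h,(105,120,50),(130,255,255));k=np.zeros_like(m);x0,y0,x1,y1=box;k[y0:y1,x0:x1]=m[y0:y1,x0:x1];return k
for s,box in ((a,(170,165,225,235)),(b,(300,170,360,230))):
    m=blue(s,box);v,u=np.nonzero(m)
    P=ray(s,np.c_[u,v],0.028)[:,:2]
    # handle: iterate principal axis of far-from-board part
    r=np.hypot(P[:,0],P[:,1]);near=P[np.argsort(P[:,0])][:int(.55*len(P))]
    c=near.mean(0);w,V=np.linalg.eigh(np.cov(near.T));d=V[:,1]*np.sign(V[0,1])
    t=(P-c)@d;n=(P-c)@[-d[1],d[0]]
    print('c',c,'dir',d,np.degrees(np.arctan2(d[1],d[0])),'t',t.min(),t.max(),'end',c+d*t.min())
    for q in np.arange(t.min(),t.max(),.015):
        k=(t>=q)&(t<q+.015);print(round(q,3),k.sum(),n[k].min().round(4),n[k].max().round(4))
h=cv2.cvtColor(a['pixels'],cv2.COLOR_RGB2HSV)
print(h[150,180],h[105,160],h[178,186])
print('board front corners',ray(a,[[140,187],[235,161]],.045),'green',ray(a,[[138,301],[128,245]],.02))
cr=a['pixels'][85:245,110:310,::-1];cv2.imwrite('pics/crop.png',cv2.resize(cr,None,fx=3.7,fy=3.7,interpolation=cv2.INTER_CUBIC))
E
```

```text
Traceback (most recent call last):
  File "h.py", line 10, in ray
    D=np.c_[p,np.ones(len(p))]@np.array(s['rotation']).T
      ~~~~~~~~~~~~~~~~~~~~~~~~^~~~~~~~~~~~~~~~~~~~~~~~~~
ValueError: matmul: Input operand 1 has a mismatch in its core dimension 0, with gufunc signature (n?,k),(k,m?)->(n?,m?) (size 4 is different from 3)
```

Rotation is a quaternion.

```bash
sed -i "s/np.array(s\['rotation'\]).T/R.from_quat(s['rotation']).as_matrix().T/; 1a from scipy.spatial.transform import Rotation as R" h.py
cat > m.py <<'E'
from h import *
def blue(s,box):
    h=cv2.cvtColor(s['pixels'],cv2.COLOR_RGB2HSV)
    m=cv2.inRange(h,(105,120,50),(130,255,255));k=np.zeros_like(m);x0,y0,x1,y1=box;k[y0:y1,x0:x1]=m[y0:y1,x0:x1];return k
def meas(s,box,verbose=1):
    v,u=np.nonzero(blue(s,box))
    P=ray(s,np.c_[u,v],0.028)[:,:2]
    near=P[np.argsort(P[:,0])][:int(.55*len(P))]
    c=near.mean(0);w,V=np.linalg.eigh(np.cov(near.T));d=V[:,1]*np.sign(V[0,1])
    t=(P-c)@d;n=(P-c)@[-d[1],d[0]]
    print('c',c,'dir',d,np.degrees(np.arctan2(d[1],d[0])),'t',t.min(),t.max(),'end',c+d*t.min())
    if verbose:
      for q in np.arange(t.min(),t.max(),.015):
        k=(t>=q)&(t<q+.015);print(round(q,3),k.sum(),n[k].min().round(4),n[k].max().round(4))
E
python3 - <<'E'
from m import *
import pickle
a,b=pickle.load(open('s0.pkl','rb'))
for s,box in ((a,(170,165,225,235)),(b,(300,170,360,230))): meas(s,box)
print('board front corners',ray(a,[[140,187],[235,161]],.045),'hinge',ray(a,[[124,112],[214,93]],.03),'green',ray(a,[[138,301],[128,245]],.02))
cr=a['pixels'][85:245,110:310,::-1];cv2.imwrite('pics/crop.png',cv2.resize(cr,None,fx=3.7,fy=3.7,interpolation=cv2.INTER_CUBIC))
print(R.from_quat(readout.sense()['tool_rot']).as_matrix())
E
```

```text
c [0.5163398  0.09127274] dir [0.97505611 0.22195851] 12.824091791437896 t -0.05921601110653786 0.09211691744067554 end [0.45860086 0.07812924]
-0.059 38 -0.01 0.0111
-0.044 39 -0.0101 0.011
-0.029 39 -0.0104 0.0108
-0.014 38 -0.0106 0.0106
0.001 35 -0.0109 0.0095
0.016 37 -0.0111 0.0094
0.031 38 -0.0123 0.0092
0.046 47 -0.0302 0.0229
0.061 115 -0.0389 0.0349
0.076 116 -0.0391 0.0349
0.091 3 0.0217 0.0311
c [0.51386334 0.08767497] dir [0.98076769 0.19517872] 11.25516408295633 t -0.04847978487300968 0.08351485002468868 end [0.46631593 0.07821274]
-0.048 40 -0.0089 0.0113
-0.033 40 -0.0121 0.011
-0.018 38 -0.0108 0.0114
-0.003 48 -0.0118 0.0112
0.012 42 -0.0102 0.0116
0.027 44 -0.0112 0.0113
0.042 50 -0.0122 0.0103
0.057 65 -0.0344 0.0362
0.072 117 -0.0348 0.0383
board front corners [[ 0.58693659  0.25820856  0.045     ]
 [ 0.62657895 -0.02736068  0.045     ]] hinge [[0.83868575 0.29813816 0.03      ]
 [0.86107148 0.01104271 0.03      ]] green [[0.26445875 0.29695681 0.02      ]
 [0.42580719 0.31361157 0.02      ]]
[[-8.95710631e-01  4.44635777e-01 -1.22100021e-03]
 [ 4.44637285e-01  8.95709307e-01 -1.58840477e-03]
 [ 3.87399656e-04 -1.96565326e-03 -9.99997993e-01]]
```

View pics/crop.png

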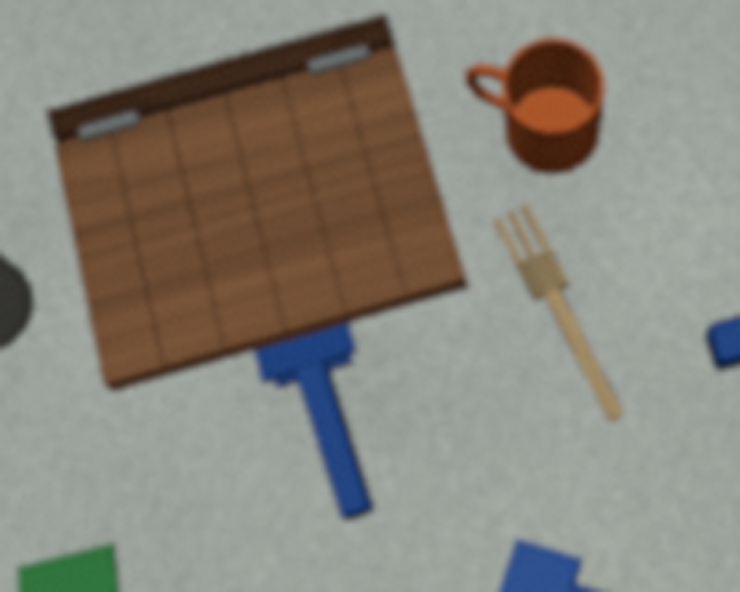

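The crop confirms A: the blue blade goes under the board's front edge and the handle ends at about crop (355,510). I'll grip at about (0.520, 0.0905), with the axis at 12°.

Emit:
send_rows(commands="85 0 0 0.2 -0.96;85 0 0 0.2 -0.96;85 0 0 0.2 -0.96;85 0 0 0.2 -0.96;85 0 0 0.2 -0.96;85 0 0 0.2 -0.96;85 0 0 0.2 -0.96;85 0 0 0.2 -0.96;85 0 0 0.2 -0.96;85 0 0 0.2 -0.96", grip_force=40)

```text
t: 0.93
tcp_pos: [0.2776, 0.5595, 0.1986]
tool_rot: [-0.106, 0.994, -0.0, -0.0]
force: [0.6, 0.6, -0.5]
finger_gap: 0.997
gripper_force: 0.0
```

Emit:
send_rows(commands="85 -0.27 -1 0.15 0;85 -0.27 -1 0.15 0;85 -0.27 -1 0.15 0;85 -0.27 -1 0.15 0;85 -0.27 -1 0.15 0;85 -0.27 -1 0.15 0;85 -0.27 -1 0.15 0;85 -0.27 -1 0.15 0;85 -0.27 -1 0.15 0;85 -0.27 -1 0.15 0;85 -0.27 -1 0.15 0;85 -0.27 -1 0.15 0;85 -0.27 -1 0.15 0;85 -0.27 -1 0.15 0;85 -0.27 -1 0.15 0;85 -0.27 -1 0.15 0;85 -0.27 -1 0.15 0;85 -0.27 -1 0.15 0;85 -0.27 -1 0.15 0;85 -0.27 -1 0.15 0")

```text
t: 2.6
tcp_pos: [0.4668, 0.19, 0.1389]
tool_rot: [-0.105, 0.995, -0.0, -0.0]
force: [0.3, 0.4, 0.6]
finger_gap: 0.994
gripper_force: 0.0
```

Emit:
send_rows(commands="85 -0.27 -1 0.15 0;85 -0.27 -1 0.15 0;85 -0.27 -1 0.15 0;85 -0.27 -1 0.15 0;85 -0.27 -1 0.15 0;85 0 -0.45 0 0;85 0 0 0 0;85 0 0 0 0")

```text
t: 3.27
tcp_pos: [0.515, 0.09, 0.1241]
tool_rot: [-0.104, 0.995, 0.0, -0.001]
force: [-0.8, -0.5, -0.2]
finger_gap: 0.995
gripper_force: 0.0
```

```bash
python3 - <<'E'
from m import *
s=readout.sense();print(s['t'],s['tcp_pos'],R.from_quat(s['tool_rot']).as_matrix().round(3),s['force'])
a=snap('wrist','w1.png');print(a['eye'])
meas(a,(0,0,512,384))
E
```

```text
3.2667 [0.51503249 0.09004427 0.12414441] [[-0.978 -0.207 -0.001]
 [-0.207  0.978  0.   ]
 [ 0.001  0.001 -1.   ]] [-0.77717855 -0.50584983 -0.23226718]
[0.44061046 0.07407761 0.25966529]
c [0.48959801 0.07064541] dir [0.65570595 0.75501636] 49.02679950846959 t -0.14700015168598382 0.12603706355427724 end [ 0.39320914 -0.04034211]
-0.147 282 -0.026 -0.0084
-0.132 486 -0.0215 0.001Traceback (most recent call last):
  File "<stdin>", line 4, in <module>
  File "m.py", line 14, in meas
    k=(t>=q)&(t<q+.015);print(round(q,3),k.sum(),n[k].min().round(4),n[k].max().round(4))
                                                 ~~~~~~~~^^
    return umr_minimum(a, axis, None, out, keepdims, initial, where)
ValueError: zero-size array to reduction operation minimum which has no identity
```

View pics/w1.png

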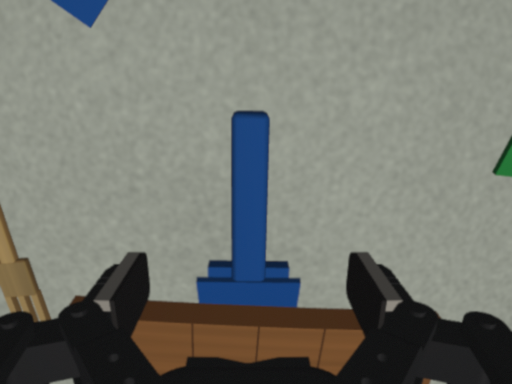

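The wrist view shows the handle from (251,112) to (249,280), between the open fingers and nearly aligned with them. The board edge is at row ~302, and the small blue scraper in the corner is well away. Now to refine the pose.

```bash
python3 - <<'E'
from m import *
a=snap('wrist')
m=blue(a,(180,100,320,310))
for v in (125,160,200,240,255):
    u=np.nonzero(m[v])[0];p=ray(a,[[u.min(),v],[u.max()+1,v]],.028);print(v,u.min(),u.max(),p[:,:2].mean(0),np.linalg.norm(p[0]-p[1]))
print('end',ray(a,[[251,114]],.028),'board edge top L/R',ray(a,[[150,302],[350,310]],.045),ray(a,[[249,308]],.022))
E
```

```text
125 231 267 [0.46505888 0.0810946 ] 0.024606794436174872
160 231 266 [0.48835286 0.08571727] 0.024620298256432922
200 232 265 [0.51657374 0.09173177] 0.02407858769710791
240 232 264 [0.54702991 0.09784859] 0.02428460105793474
255 232 263 [0.55915066 0.10004529] 0.023912972713568872
end [[0.45781184 0.0805585  0.028     ]] board edge top L/R [[0.60345018 0.03583763 0.045     ]
 [0.57979491 0.18180633 0.045     ]] [[0.60920938 0.1115115  0.022     ]]
```

Emit:
send_rows(commands="85 -0.25 0.08 0.7 0.15;85 0 0 0.7 0;85 0 0 0.7 0;85 0 0 0.7 0;85 0 0 0.7 0;85 0 0 0.7 0;85 0 0 0.7 0;85 0 0 0.7 0;85 0 0 0 0;20 0 0 0 0;20 0 0 0 0;20 0 0 0 0;20 0 0 0 0;20 0 0 0 0;20 0 0 0 0;20 0 0 0 0;20 0 0 0 0", grip_force=40)

```text
t: 4.78
tcp_pos: [0.5208, 0.0926, 0.0132]
tool_rot: [-0.099, 0.995, 0.0, 0.001]
force: [-1.1, 0.9, 5.5]
finger_gap: 0.299
gripper_force: 40.9
```

Emit:
send_rows(commands="20 0.1 0 0 0;20 0.1 0 0 0;20 0 0 0 0;20 0 0 0 0;20 0.1 0 0 0;20 0.1 0 0 0;20 0 0 0 0;20 0 0 0 0;20 0.1 0 0 0;20 0.1 0 0 0;20 0 0 0 0;20 0 0 0 0;20 0.1 0 0 0;20 0.1 0 0 0;20 0 0 0 0;20 0 0 0 0;20 0 0 0 0;20 0 0 0 0;20 0 0 0 0")

```text
t: 6.37
tcp_pos: [0.5077, 0.0891, 0.0132]
tool_rot: [-0.099, 0.995, -0.0, 0.003]
force: [5.2, 0.0, 6.4]
finger_gap: 0.296
gripper_force: 40.9
```

```bash
python3 - <<'E'
from m import *
print(readout.sense()['force'])
a=snap('wrist','w2.png')
E
```

```text
[5.15931970e+00 3.08412119e-03 6.44504902e+00]
```

View pics/w2.png

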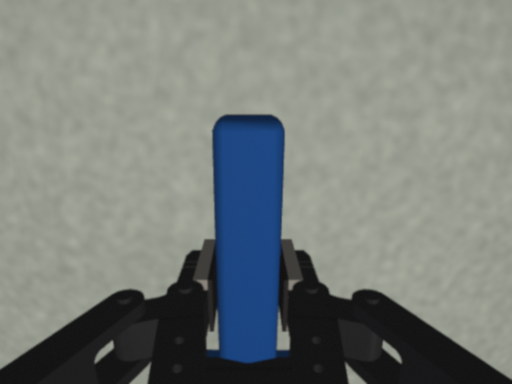

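The handle is squarely in the pads, with its end at (248,115). TCP has moved 13.5 mm back with a 5 N pull. I'll check from the scene camera that the scraper moved too.

```bash
python3 - <<'E'
from m import *
a=snap('wrist');print('end',ray(a,[[248,116]],.028))
b=snap('scene','s2.png');cv2.imwrite('pics/s2c.png',cv2.resize(b['pixels'][120:300,230:440,::-1],None,fx=3,fy=3))
E
```

```text
end [[0.44295502 0.07601186 0.028     ]]
```

View pics/s2c.png

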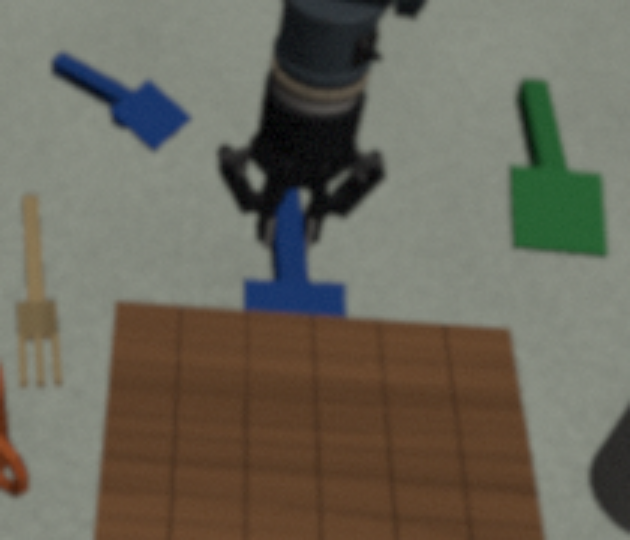

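The scraper came with the hand (about 15 mm) and its blade is still under the board, which rests on it. I'll continue the tugs.

Emit:
send_rows(commands="20 0.1 0 0 0;20 0.1 0 0 0;20 0 0 0 0;20 0 0 0 0;20 0.1 0 0 0;20 0.1 0 0 0;20 0 0 0 0;20 0 0 0 0;20 0.1 0 0 0;20 0.1 0 0 0;20 0 0 0 0;20 0 0 0 0;20 0.1 0 0 0;20 0.1 0 0 0;20 0 0 0 0;20 0 0 0 0;20 0.1 0 0 0;20 0.1 0 0 0;20 0 0 0 0;20 0 0 0 0")

```text
t: 8.18
tcp_pos: [0.4884, 0.0851, 0.0132]
tool_rot: [-0.099, 0.995, -0.001, 0.004]
force: [4.2, 0.6, 5.5]
finger_gap: 0.296
gripper_force: 41.0
```

Emit:
send_rows(commands="20 0.1 0 0 0;20 0.1 0 0 0;20 0 0 0 0;20 0 0 0 0;20 0.1 0 0 0;20 0.1 0 0 0;20 0 0 0 0;20 0 0 0 0;20 0.1 0 0 0;20 0.1 0 0 0;20 0 0 0 0;20 0 0 0 0;20 0.1 0 0 0;20 0.1 0 0 0;20 0 0 0 0;20 0 0 0 0;20 0.1 0 0 0;20 0.1 0 0 0;20 0 0 0 0;20 0 0 0 0")

```text
t: 9.85
tcp_pos: [0.4678, 0.0811, 0.0132]
tool_rot: [-0.099, 0.995, -0.001, 0.003]
force: [2.8, -0.6, 9.2]
finger_gap: 0.291
gripper_force: 41.2
```

Emit:
send_rows(commands="20 0.1 0 0 0;20 0.1 0 0 0;20 0 0 0 0;20 0 0 0 0;20 0.1 0 0 0;20 0.1 0 0 0;20 0 0 0 0;20 0 0 0 0;20 0.15 0 0 0;20 0.15 0 0 0;20 0 0 0 0;20 0 0 0 0;20 0.15 0 0 0;20 0.15 0 0 0;20 0 0 0 0;20 0 0 0 0;20 0.15 0 0 0;20 0.15 0 0 0;20 0 0 0 0;20 0 0 0 0")

```text
t: 11.52
tcp_pos: [0.4423, 0.0759, 0.0132]
tool_rot: [-0.099, 0.995, -0.001, 0.003]
force: [3.0, 0.1, 10.0]
finger_gap: 0.293
gripper_force: 41.4
```

```bash
python3 - <<'E'
from m import *
print(readout.sense()['force'])
b=snap('scene');cv2.imwrite('pics/s3c.png',cv2.resize(b['pixels'][120:300,230:440,::-1],None,fx=3,fy=3))
E
```

```text
[2.96904114 0.13639559 9.99527984]
```

View pics/s3c.png

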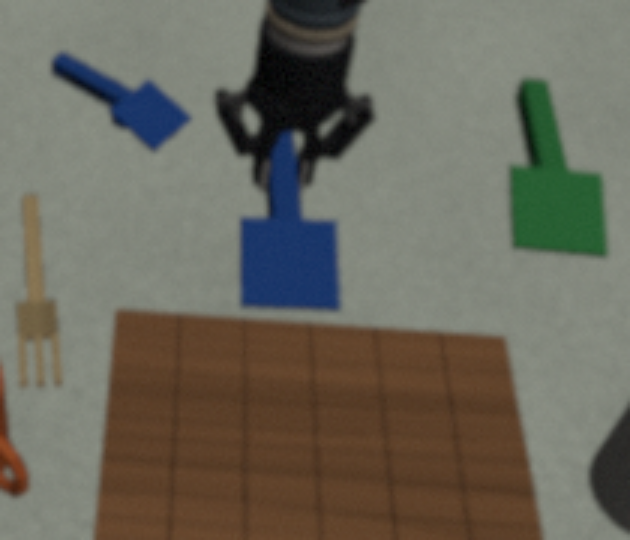

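The blade is fully out: its tip is at crop (290,308) and the flat board edge at (290,317). I'll measure the gap.

```bash
python3 - <<'E'
from m import *
b=snap('scene');o=np.array([230,120])
t=ray(b,[o+np.array(p)/3 for p in((242,306),(338,309))],.004);e=ray(b,[o+np.array(p)/3 for p in((118,311),(505,338))],.028)
d=(e[1]-e[0])[:2];L=np.linalg.norm(d);d/=L;n=np.array([-d[1],d[0]])
print(t,e,L,(t-e[0])[:,:2]@n,(t-e[0])[:,:2]@d)
E
```

```text
[[0.58473751 0.06397845 0.004     ]
 [0.56891684 0.13959184 0.004     ]] [[ 0.63203493 -0.02790096  0.028     ]
 [ 0.58541624  0.26525797  0.028     ]] 0.29684248735701313 [0.03228097 0.03603035] [0.09816726 0.17532697]
```

The gap is 32–36 mm, so it's clear. Release and withdraw straight up.

Emit:
send_rows(commands="85 0 0 0 0;85 0 0 0 0;85 0 0 0 0;85 0 0 0 0;85 0 0 0 0;85 0 0 0 0;85 0 0 0 0;85 0 0 -0.3 0;85 0 0 -0.6 0;85 0 0 -1 0;85 0 0 -1 0;85 0 0 -1 0;85 0 0 -1 0;85 0 0 -1 0;85 0 0 -1 0;85 0 0 0 0;85 0 0 0 0")

```text
t: 13.03
tcp_pos: [0.4404, 0.0764, 0.1515]
tool_rot: [-0.099, 0.995, -0.0, 0.001]
force: [-0.2, -0.2, -0.7]
finger_gap: 0.998
gripper_force: 0.0
```

```bash
python3 - <<'E'
from m import *
s=readout.sense();print(s['t'],s['tcp_pos'],s['force'],s['finger_gap'])
b=snap('scene');cv2.imwrite('pics/s4c.png',cv2.resize(b['pixels'][120:350,200:440,::-1],None,fx=2.5,fy=2.5))
E
```

```text
13.0333 [0.44037903 0.07638802 0.15146373] [-0.23974301 -0.2340252  -0.66993543] 0.9976694856728243
```

View pics/s4c.png

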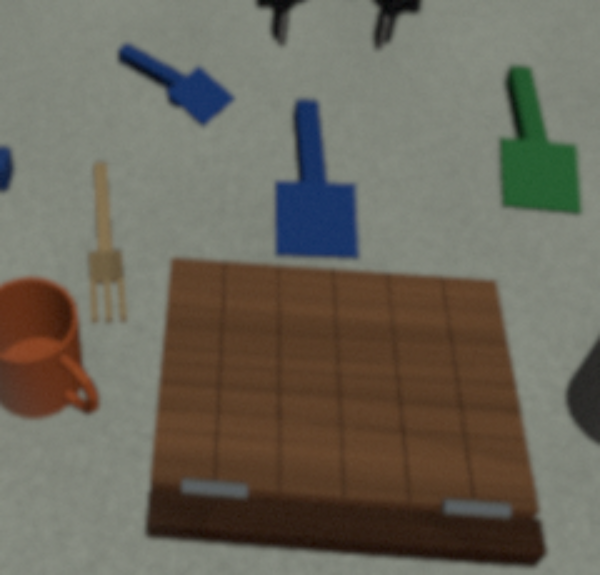

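The blue scraper lies flat and free, with its tip at crop row ~256. The board is flat, the green scraper hasn't moved and the hand is clear.

```bash
python3 -c "
from station import sign_off
print(sign_off())"
```

```text
the job is handed in; nothing more can be done
None
```

I pulled the blue scraper out in small tugs and let it go about 3 cm in front of the board; the board looks flat, the green scraper was not touched, and the job is handed in at about 13 s (no verdict was returned).

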